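# Put the slotted shelf back in the empty bath

## Robot

A 6-joint arm with a two-finger parallel gripper is mounted at the origin on a cart in front of the work surface, level with it; the furniture and walls round the work are solid. World frame = base frame: x ahead of the robot, y to its left, z up, the work surface at z = 0. Lengths are in m, angles in rad, forces in N, time in s.
With the tool pointing down it reaches from about 0.275 to 0.875 m from the base axis. Payload 12.5 kg.
Tool frame: the origin (TCP) lies on the centre line of the jaws, within the pads' length; the fingertips stand arm.finger_overhang ahead of it and the grasp point (between the pads) lies 11 mm behind it (arm.finger_overhang is the distance from the TCP to the fingertips, in m); z points along the fingers, y is the direction in which the jaws open and shut (so a half turn about z gives the same grasp; the last joint's range is limited). The gripper opens to 85 mm and grips with 20 to 120 N. Pads are 22 mm wide; open, the fingers measure 114 mm over their backs; the gripper's body (76 mm by 85 mm) begins 54 mm behind the grasp point. The pads swing forward as they close: fully open they stand 13 mm farther back than shut.
Start: joints at [1.07, 0.351, 1.652, -0, 1.139, -0.085], TCP at [0.222, 0.503, 0.239] pointing down, gripper open.
Joint ranges: [-2.75, 2.75], [-0.79, 2.1], [0.01, 2.65], [-1.57, 4.71], [0.07, 3.14], [-2.87, 2.87]. Speed limits (rad/s): [2.22, 2.22, 2.79, 3.14, 3.14, 3.14].

## Interface

Orientations are given as a rotation vector (axis times angle).
In Python, from workcell import sensors, eyes, ticket, arm gives the robot as it stands.
- The arm moves only by the shell command python3 -m handwheel 'ROWS' [OPENING] [FORCE]. ROWS is JSON, a list of rows, each a list of 2 entries, a list of its own where there are three numbers: the shift along the tool's x, y, z each as a share of 5 cm, from -1 to 1, then the turn, a rotation vector about the tool's x, y, z each as a share of 10 degrees, from -1 to 1. In form: [[[dx, dy, dz], [rx, ry, rz]], ...]. A call has 1 to 12 rows; each row shifts and turns the commanded pose from where the row before left it, along the tool's axes as they then stand; what a row does not reach is not made up. A row lasts 1/8 s, in which the tool goes at most 62.5 mm and 10.7 degrees, less where a joint would pass 70% of its speed; a pose out of reach is approached as far as the arm can. A call with a number of a shift or a turn outside -1 to 1 is refused whole. A call with a gripper value outside its range is refused whole. OPENING is the closure, from 0 (fully open) to 1 (shut), set as the call begins (- or left out, the last holds). The fingers move at their own pace and stop on an object; FORCE is the grip in N (left out, the last holds). Time passes only in rows, so rows that do not move let the fingers close. It gives the time, the measured TCP pose, the force and the opening at its end, in the units of the state.
- sensors.state(): the state, without advancing time (a new reading comes with each control period).
- eyes.get_image(name): name is "scene" or "top" or "wrist"; returns the picture (384x512x3 uint8, blue, green, red); there is no depth.
- eyes.camera_model(name): a dict with "fovy" (degrees; the focal length in pixels is half the picture's height over the tangent of half this angle, whatever the lens; pixels are square), "cx", "cy" (the principal point, pixels), "R" (3x3) and "t" (3): a world point X has camera coordinates R X + t. Camera axes: x right, y down, z forward; pixel columns grow to the right and rows downward; lengths in m; the calibration is good to about 2 mm. The wrist camera is an equidistant fisheye: a pixel r from the principal point sees the ray r / f radians off the axis. A picture is of the moment at which its call begins: read the wrist's pose just before it. camera_model takes no time and is no camera call; for the wrist camera it gives the pose at the moment of the call.
- ticket.hand_in(): hands the job in, once; it reports no verdict.
The state is a dict: "t": time; "q": joint angles; "joint_velocities": joint speeds; "tau": joint torques, N m; "eef_pos": TCP position; "ee_rot": TCP orientation; "ft_force": force on the tool from outside, world axes, zero at the start; "torque": the same for the moment, N m; "grip_width": finger opening in m.
Only numpy, scipy, OpenCV 4.12 (cv2) and the standard library are available. Lean on these libraries where they do the work, as an engineer would, in place of code of your own. Each camera call takes 0.05 s, during which the arm holds its last target.

## Task

Take the longer of the two slotted metal shelves by its grip and fit it into the empty bath: it is longer than the mouth, so tilt it, pass one end under the rim, then lower the other end until it lies flat with its two ends on the two ledges inside, grip upwards. Lower it in rather than letting it drop, let go of it, and leave the shorter shelf where it lies.

Things in the scene. Friction and masses are not known exactly. Their poses are not given: they have to be found in the camera images.
- long_shelf: Longer slotted steel shelf: plate 200 mm long (its y), 90 wide (x), 5 thick, about 0.25 kg. Origin: centre of its underside, z up. Starts flat on the bench. On its middle stands a grey grip block 12 mm thick along y, 52 wide along x, from 30 to 75 mm above the origin, on two 8 mm posts; pinch it across the 12 mm, fingers closing along y.
- short_shelf: Shorter slotted steel shelf: 115 mm long (y), 90 wide, 5 thick, same grip; too short to span the ledges. Origin at the centre of its underside, axes as for the longer one. It stays where it lies.
- bath: Bath, fixed: open white box with a steel rim 270 mm long (y) by 158 wide (x); control housing on the -x side, out to x = -115 mm, 78 high. Origin: centre of its underside, z up. The mouth, centred, is 187 mm along y, 120 along x. Rim 4 mm thick, top 112 mm above the origin; at each y end it overhangs the inside by 27 mm. Inside under the rim: 241 mm long, 132 wide; floor at 14 mm.
- bath_ledges (a point): Point midway between the two ledges inside the bath, at the height of their tops: 50 mm above the bath's origin, 58 mm below the rim's underside; bath's axes. Level ledges at both y ends run across the full width and reach in from the end walls (y = +-120.5 mm) to y = +-65.5 mm, so they show in the mouth. The seated shelf's origin is near this point, its y along the bath's y.

How it is judged:
At the end, for the whole second after the job is handed in: The longer shelf lies flat (3.4 deg), grip up, on both ledges: underside within 6 mm of ledge height, middle within 25 mm along and 30 mm across of the bath's middle, sides within 15 deg of the bath's, at rest, released; the shorter shelf within 30 mm of where it lay (z of long_shelf in the frame of bath between 0.044 and 0.056 m and x of long_shelf in the frame of bath between -0.03 and 0.03 m and y of long_shelf in the frame of bath between -0.025 and 0.025 m and angle between long_shelf's own z axis and vertical below 0.06 rad and angle between the y axis of long_shelf and the y axis of bath, either way round below 0.26 rad and linear speed of long_shelf below 0.02 m/s and contact force between the fingers and long_shelf below 0.1 N and distance of short_shelf from where it was at the start of the episode below 0.03 m); the robot touches nothing.
It fails at once if the longer shelf is let fall: it moves faster than 0.5 m/s while no finger touches it (linear speed of long_shelf above 0.5 m/s and contact force between the fingers and long_shelf below 0.1 N).
It fails at once if the shorter shelf is moved by more than 30 mm (distance of short_shelf from where it was at the start of the episode above 0.03 m).
It also fails if it takes over 45 s, if anything falls off the work surface, if the arm or the gripper's body presses on something with over 40 N, if the wrist force passes 120 N, or if a joint passes its speed limit or range.

## Working session

There is one attempt and no reset: what is moved stays moved. The work goes in short steps, Python scripts to look and compute and a shell command to move; the robot and the scene stay as the last step left them, time stands still between calls to the robot, and variables do not carry over. Pictures are saved under pics/ and viewed, and the job is handed in when it is done.

```bash
ls; mkdir -p pics; python3 - <<'E'
from workcell import sensors, eyes, ticket, arm
import cv2
print(sensors.state()); print(arm.finger_overhang)
for n in ["scene","top","wrist"]:
    m=eyes.camera_model(n); print(n,m)
    cv2.imwrite(f"pics/{n}0.png",eyes.get_image(n))
E
```

```text
pics
{'t': 0.0, 'q': array([ 1.07041681e+00,  3.51239493e-01,  1.65244876e+00,  1.16989772e-05,
        1.13912704e+00, -8.46097968e-02]), 'joint_velocities': array([-0.00051859,  0.00103324,  0.00145212, -0.0002497 ,  0.00084163,
        0.00116767]), 'tau': array([ 2.11635033e-04, -5.06104481e+01, -2.91398227e+01, -1.37594575e-04,
        4.57033660e-03,  7.94871795e-06]), 'eef_pos': array([0.22195718, 0.50285311, 0.23874727]), 'ee_rot': array([-6.48328264e-01, -3.07359605e+00,  1.83392740e-03]), 'ft_force': array([-0.05586873, -0.0275395 ,  1.53275661]), 'torque': array([0.00137473, 0.0320464 , 0.01217811]), 'grip_width': 0.0854548145504837}
0.008
scene {'fovy': 45.9020315043707, 'cx': 255.46046756872255, 'cy': 193.6443711844268, 'R': array([[ 0.89823599, -0.43950723, -0.00234428],
       [-0.33130536, -0.67357599, -0.66070579],
       [ 0.28880592,  0.5942464 , -0.7506413 ]]), 't': array([-0.37989224,  0.30063892,  0.93424456])}
top {'fovy': 55.40369243979374, 'cx': 248.1352785231436, 'cy': 193.08718550662408, 'R': array([[ 0.0282012 , -0.99937461, -0.02133278],
       [-0.99033039, -0.02503327, -0.13645166],
       [ 0.1358323 ,  0.0249746 , -0.99041701]]), 't': array([0.11760975, 0.51563137, 0.84755958])}
wrist {'fovy': 65.70646984690485, 'cx': 258.4613570167437, 'cy': 189.22755418566652, 'R': array([[ 4.03903512e-01,  9.14801389e-01, -6.09713625e-04],
       [ 8.79539441e-01, -3.88151204e-01,  2.75225390e-01],
       [ 2.51539908e-01, -1.11700769e-01, -9.61379536e-01]]), 't': array([-0.55029472, -0.03529468,  0.37739326])}
```

View pics/scene0.png

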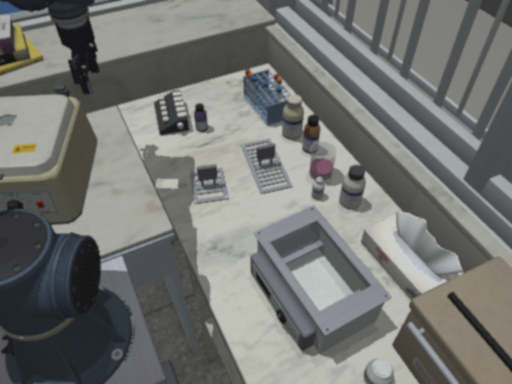

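View pics/top0.png

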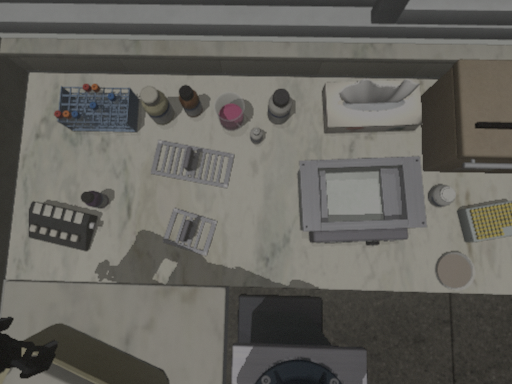

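View pics/wrist0.png

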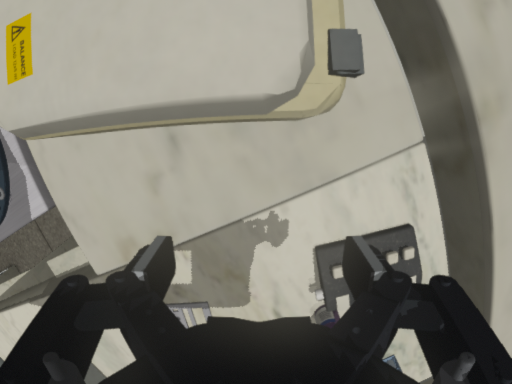

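The top view shows the long shelf around (193,163), the short one around (190,231), and the bath around (362,195) with its housing below it. I'll enlarge it for the corners.

```bash
python3 - <<'E'
import cv2
im=cv2.imread("pics/top0.png")
cv2.imwrite("pics/tz1.png",cv2.resize(im[130:260,145:245],None,fx=4.6,fy=4.6,interpolation=cv2.INTER_CUBIC)[:600])
cv2.imwrite("pics/tz2.png",cv2.resize(im[145:255,290:436],None,fx=5,fy=5,interpolation=cv2.INTER_CUBIC))
E
```

```text
(no output)
```

View pics/tz1.png

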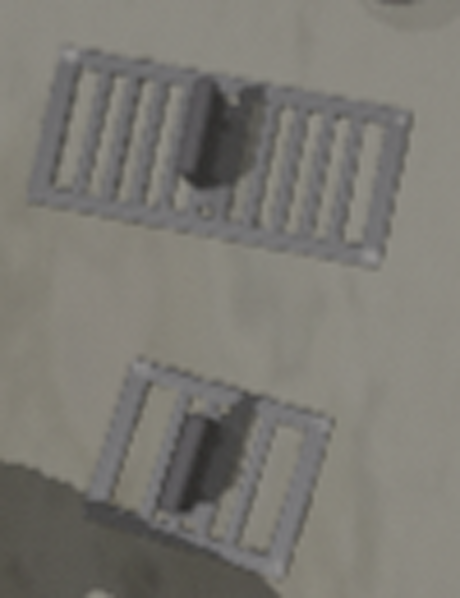

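View pics/tz2.png

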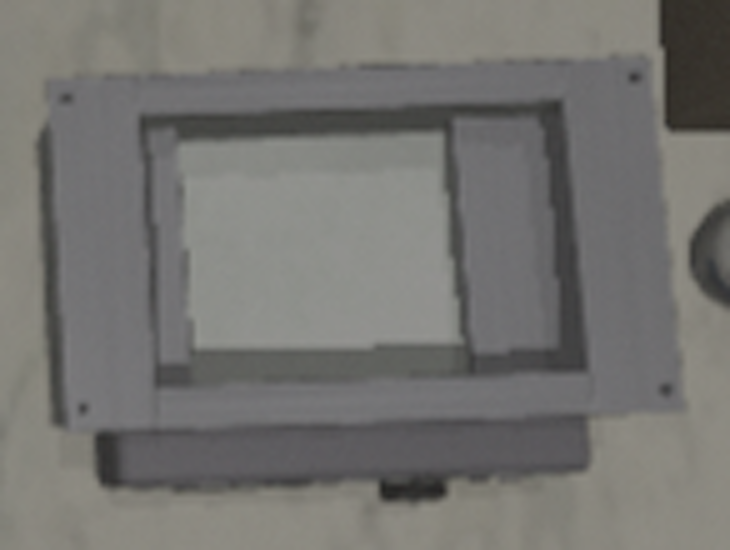

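```bash
cat > h.py <<'E'
import numpy as np
from workcell import sensors, eyes
def cast(n,uv,z,m=None):
    m=m or eyes.camera_model(n); f=192/np.tan(np.radians(m['fovy']/2))
    R=np.array(m['R']);t=np.array(m['t']);c=-R.T@t;o=[]
    for u,v in uv:
        d=R.T@np.array([(u-m['cx'])/f,(v-m['cy'])/f,1]); o.append(c+d*(z-c[2])/d[2])
    return np.array(o)
def rect(P,name):
    c=P.mean(0); L=[np.linalg.norm(P[i][:2]-P[(i+1)%4][:2]) for i in range(4)]
    e=(P[0]-P[1])+(P[3]-P[2])
    print(name,c.round(4),np.round(L,4),'long axis deg',np.degrees(np.arctan2(e[1],e[0])).round(2))
def proj(n,X):
    m=eyes.camera_model(n); f=192/np.tan(np.radians(m['fovy']/2))
    p=np.array(m['R'])@np.array(X)+m['t']; return f*p[0]/p[2]+m['cx'],f*p[1]/p[2]+m['cy']
E
python3 - <<'E'
from h import *
k=lambda p,s,ox,oy:[((a+.5)/s-.5+ox,(b+.5)/s-.5+oy) for a,b in p]
rect(cast('top',k([(65,47),(412,110),(378,268),(30,203)],4.6,145,130),.005),'long')
rect(cast('top',k([(138,360),(332,415),(283,578),(90,500)],4.6,145,130),.005),'short')
rect(cast('top',k([(47,80),(650,57),(683,410),(65,430)],5,290,145),.112),'rim')
rect(cast('top',k([(142,115),(560,102),(588,372),(155,385)],5,290,145),.112),'mouth')
# scene grip top
E
```

```text
long [0.5887 0.2756 0.005 ] [0.1978 0.0902 0.1961 0.0901] long axis deg 80.79
short [0.4202 0.2727 0.005 ] [0.1103 0.0904 0.1126 0.0793] long axis deg 72.92
rim [ 0.5085 -0.1197  0.112 ] [0.2671 0.1562 0.2665 0.1555] long axis deg 93.5
mouth [ 0.5084 -0.1199  0.112 ] [0.1845 0.1196 0.1873 0.1199] long axis deg 93.22
```

```bash
python3 - <<'E'
import cv2
im=cv2.imread("pics/scene0.png")
cv2.imwrite("pics/sz1.png",cv2.resize(im[125:215,185:300],None,fx=6,fy=6,interpolation=cv2.INTER_CUBIC))
cv2.imwrite("pics/sz2.png",cv2.resize(im[200:360,240:400],None,fx=3.7,fy=3.7,interpolation=cv2.INTER_CUBIC))
E
```

```text
(no output)
```

View pics/sz1.png

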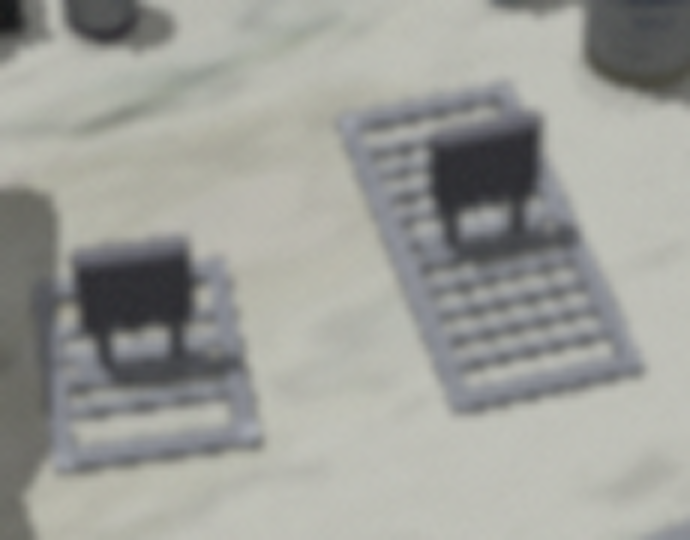

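View pics/sz2.png

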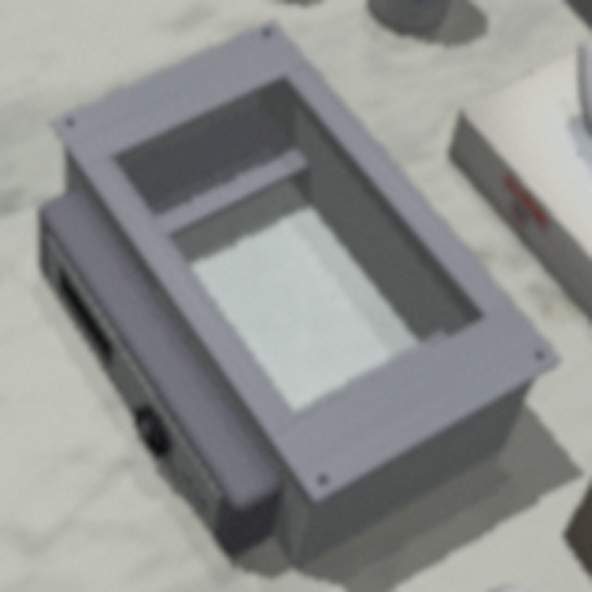

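```bash
python3 - <<'E'
from h import *
k=lambda p,s,ox,oy:[((a+.5)/s-.5+ox,(b+.5)/s-.5+oy) for a,b in p]
P=cast('scene',k([(340,125),(455,410),(645,370),(510,88)],6,185,125),.005);rect(P,'long')
rect(cast('scene',k([(52,122),(300,497),(560,360),(275,25)],3.7,240,200),.112),'rim')
rect(cast('scene',k([(113,157),(293,412),(484,318),(288,77)],3.7,240,200),.112),'mouth')
# grip top rect in scene & top  at .075
print(cast('scene',k([(433,140),(540,118)],6,185,125),.075))
print(cast('top',k([(203,75),(187,175)],4.6,145,130),.075))
from scipy.spatial.transform import Rotation as Ro
s=sensors.state();print(Ro.from_rotvec(s['ee_rot']).as_matrix().round(4))
E
```

```text
long [0.5869 0.272  0.005 ] [0.1916 0.0878 0.1949 0.0868] long axis deg 80.51
rim [ 0.5048 -0.122   0.112 ] [0.259  0.1606 0.2609 0.1542] long axis deg 92.83
mouth [ 0.5064 -0.1214  0.112 ] [0.1811 0.1191 0.1849 0.1199] long axis deg 92.93
[[0.56227457 0.27658451 0.075     ]
 [0.6114448  0.26837062 0.075     ]]
[[0.61592972 0.27385294 0.075     ]
 [0.56344653 0.27939048 0.075     ]]
[[-9.148e-01  4.039e-01 -4.000e-04]
 [ 4.039e-01  9.148e-01 -8.000e-04]
 [ 1.000e-04 -9.000e-04 -1.000e+00]]
```

The scene view agrees with the top view to about 3 mm on the shelf and 2–4 mm on the bath, and the sizes match those given. Next is a helper that turns target poses into tool-frame moves.

```bash
cat >> h.py <<'E'
from scipy.spatial.transform import Rotation as Ro
def tool(yaw_y,tilt=0):  # tool z down, tool y at world yaw; tilt deg about tool x
    a=np.radians(yaw_y); y=np.array([np.cos(a),np.sin(a),0]); z=np.array([0,0,-1.])
    return np.column_stack([np.cross(y,z),y,z])@Ro.from_euler('x',tilt,degrees=True).as_matrix()
def need(p,R):
    s=sensors.state(); R0=Ro.from_rotvec(s['ee_rot']).as_matrix()
    print('t',s['t'],'pos',s['eef_pos'].round(4),'w',round(s['grip_width'],4),'F',s['ft_force'].round(1),'q',s['q'].round(2))
    print('shift first (x5cm):',(R0.T@(np.array(p)-s['eef_pos'])/.05).round(2),'then turn (x10deg):',(np.degrees(Ro.from_matrix(R0.T@R).as_rotvec())/10).round(2))
LONG=np.array([.588,.2745]);LY=80.7;B=np.array([.508,-.1203]);BY=93.2
E
python3 -c "
from h import *
need([*LONG,.16],tool(LY))"
```

```text
t 0.15 pos [0.222  0.5029 0.2389] w 0.0857 F [ 0.4 -0.1  0.3] q [ 1.07  0.35  1.65  0.    1.14 -0.08]
shift first (x5cm): [-8.54 -1.22  1.58] then turn (x10deg): [-0.01 -0.   -1.45]
```

```bash
python3 -m handwheel '[[[-0.8,-0.12,0],[0,0,0]],[[-0.8,-0.12,0],[0,0,0]],[[-0.8,-0.12,0],[0,0,0]],[[-0.8,-0.12,0],[0,0,0]],[[-0.8,-0.12,0],[0,0,0]],[[-0.8,-0.12,0],[0,0,0]],[[-0.8,-0.12,0],[0,0,0]],[[-0.8,-0.12,0.3],[0,0,0]],[[-0.8,-0.12,0.4],[0,0,0]],[[-0.8,-0.12,0.4],[0,0,0]],[[-0.54,0,0.4],[0,0,0]]]' 0 
python3 -m handwheel '[[[0,0,0],[0,0,-0.75]],[[0,0,0],[0,0,-0.7]],[[0,0,0],[0,0,0]],[[0,0,0],[0,0,0]]]'
python3 -c "
from h import *
need([*LONG,.041],tool(LY))
import cv2
cv2.imwrite('pics/w1.png',eyes.get_image('wrist'));cv2.imwrite('pics/t1.png',eyes.get_image('top'))"
```

```text
t: 1.52
eef_pos: [0.5897, 0.2745, 0.1633]
ee_rot: [-0.65, -3.073, 0.001]
ft_force: [-0.4, 0.7, -0.2]
grip_width: 0.0854
t: 2.02
eef_pos: [0.5884, 0.2758, 0.1642]
ee_rot: [-0.259, -3.131, 0.0]
ft_force: [0.5, 0.2, -0.2]
grip_width: 0.0854
t 2.025 pos [0.5884 0.2758 0.1642] w 0.0854 F [ 0.5  0.2 -0.2] q [ 0.37  0.61  1.44 -0.    1.09 -1.04]
shift first (x5cm): [ 0.   -0.03  2.46] then turn (x10deg): [-0.   -0.   -0.02]
```

View pics/w1.png

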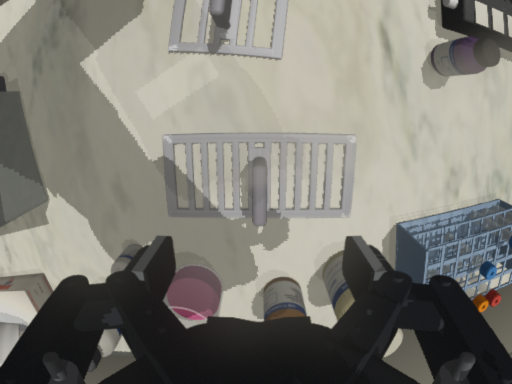

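The wrist view shows the long shelf square to the jaws, corners about (164,134) to (354,216), grip at col 259. I'll cast those corners through the fisheye before descending.

```bash
cat >> h.py <<'E'
def wcast(uv,z):
    m=eyes.camera_model('wrist'); f=192/np.tan(np.radians(m['fovy']/2)); R=np.array(m['R']);c=-R.T@np.array(m['t']);o=[]
    for u,v in uv:
        d=np.array([u-m['cx'],v-m['cy']]);r=np.hypot(*d);a=r/f
        k=R.T@np.array([*(d/r*np.sin(a)),np.cos(a)]); o.append(c+k*(z-c[2])/k[2])
    return np.array(o)
E
python3 -c "
from h import *
rect(wcast([(355,134),(164,134),(164,217),(353,217)],.005),'long wrist')"
```

```text
long wrist [0.5894 0.2771 0.005 ] [0.1942 0.0903 0.2067 0.0902] long axis deg 80.59
```

```bash
python3 -m handwheel '[[[0,0,0.5],[0,0,0]],[[0,0,0.5],[0,0,0]],[[0,0,0.5],[0,0,0]],[[0,0,0.4],[0,0,0]],[[0,0,0.3],[0,0,0]],[[0,0,0.26],[0,0,0]],[[0,0,0],[0,0,0]],[[0,0,0],[0,0,0]]]' 0
python3 -m handwheel '[[[0,0,0],[0,0,0]],[[0,0,0],[0,0,0]],[[0,0,0],[0,0,0]],[[0,0,0],[0,0,0]],[[0,0,0],[0,0,0]],[[0,0,0],[0,0,0]],[[0,0,0],[0,0,0]],[[0,0,0],[0,0,0]]]' 1 60
python3 -c "
from h import *
need([*LONG,.041],tool(LY))"
```

```text
t: 3.12
eef_pos: [0.5889, 0.276, 0.0419]
ee_rot: [0.255, 3.13, 0.001]
ft_force: [-0.5, -0.4, 0.0]
grip_width: 0.0856
t: 4.12
eef_pos: [0.5887, 0.2758, 0.0415]
ee_rot: [0.255, 3.131, 0.0]
ft_force: [0.3, -1.3, 4.0]
grip_width: 0.0119
t 4.125 pos [0.5887 0.2758 0.0415] w 0.0119 F [ 0.3 -1.3  4. ] q [ 0.37  0.77  1.5  -0.    0.88 -1.04]
shift first (x5cm): [ 0.01 -0.03  0.01] then turn (x10deg): [ 0.  0. -0.]
```

Gripped: 11.9 mm across the 12 mm block. Now lift.

```bash
python3 -m handwheel '[[[0,0,-0.2],[0,0,0]],[[0,0,-0.4],[0,0,0]],[[0,0,-0.6],[0,0,0]],[[0,0,-0.7],[0,0,0]],[[0,0,-0.7],[0,0,0]],[[0,0,-0.7],[0,0,0]],[[0,0,-0.5],[0,0,0]],[[0,0,-0.3],[0,0,0]],[[0,0,0],[0,0,0]],[[0,0,0],[0,0,0]]]'
cat >> h.py <<'E'
G=.0415; DX=0.0
def tcp(th,Ly,Lz):
    t=np.radians(th); yh=np.array([np.cos(t),-np.sin(t)]); n=np.array([np.sin(t),np.cos(t)])
    c=np.array([Ly,Lz])/1000-.1*yh; p=c+G*n
    a=np.radians(BY); by=np.array([np.cos(a),np.sin(a)])
    return np.array([*(B+by*p[0]),p[1]]),tool(BY,th)
E
python3 - <<'E'
from h import *
need(*tcp(25,82,140))
import cv2
cv2.imwrite('pics/w2.png',eyes.get_image('wrist'))
E
```

```text
t: 5.38
eef_pos: [0.588, 0.2756, 0.2452]
ee_rot: [-0.255, -3.13, 0.001]
ft_force: [-0.4, 0.6, -3.3]
grip_width: 0.011
t 5.375 pos [0.588  0.2756 0.2452] w 0.011 F [-0.4  0.6 -3.3] q [ 0.37  0.53  1.36  0.    1.25 -1.04]
shift first (x5cm): [ 0.33 -7.9   0.51] then turn (x10deg): [ 2.49 -0.28 -1.23]
```

View pics/w2.png

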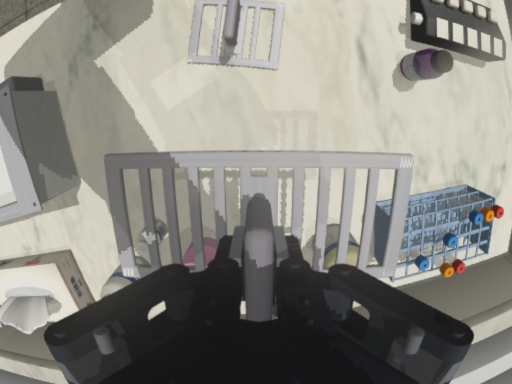

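Held level in the pads. Carry it over the bath at this height, then yaw and tilt.

```bash
python3 -m handwheel '[[[0,-0.3,0],[0,0,0]],[[0.03,-0.6,0],[0,0,0]],[[0.03,-0.8,0],[0,0,0]],[[0.03,-0.8,0],[0,0,0]],[[0.03,-0.8,0],[0,0,0]],[[0.03,-0.8,0],[0,0,0]],[[0.03,-0.8,0],[0,0,0]],[[0.03,-0.8,0],[0,0,0]],[[0.03,-0.8,0],[0,0,0]],[[0.03,-0.8,0],[0,0,0]],[[0.03,-0.4,0],[0,0,0]],[[0.03,-0.2,0],[0,0,0]]]'
python3 -m handwheel '[[[0,0,0],[0,0,-0.4]],[[0,0,0],[0,0,-0.43]],[[0,0,0],[0,0,-0.4]],[[0,0,0],[0.3,0,0]],[[0,0,0],[0.5,0,0]],[[0,0,0],[0.5,0,0]],[[0,0,0],[0.5,0,0]],[[0,0,0],[0.4,0,0]],[[0,0,0],[0.3,0,0]],[[0,0,0],[0,0,0]],[[0,0,0],[0,0,0]]]'
python3 - <<'E'
from h import *
need(*tcp(25,82,140))
import cv2
cv2.imwrite('pics/s3.png',cv2.resize(eyes.get_image('scene')[130:384,200:430],None,fx=2.3,fy=2.3))
cv2.imwrite('pics/t3.png',cv2.resize(eyes.get_image('top')[100:290,260:450],None,fx=3,fy=3))
E
```

```text
t: 6.92
eef_pos: [0.5074, -0.1126, 0.246]
ee_rot: [-0.258, -3.13, 0.0]
ft_force: [0.1, 0.2, -2.9]
grip_width: 0.0113
t: 8.3
eef_pos: [0.5082, -0.1112, 0.2463]
ee_rot: [-0.08, 3.056, -0.675]
ft_force: [0.0, -0.7, -1.7]
grip_width: 0.0111
t 8.3 pos [ 0.5082 -0.1112  0.2463] w 0.0111 F [ 0.  -0.7 -1.7] q [-0.1   0.28  1.79 -0.5   1.05 -1.47]
shift first (x5cm): [0.01 0.22 0.48] then turn (x10deg): [ 0.01 -0.01 -0.02]
```

View pics/s3.png

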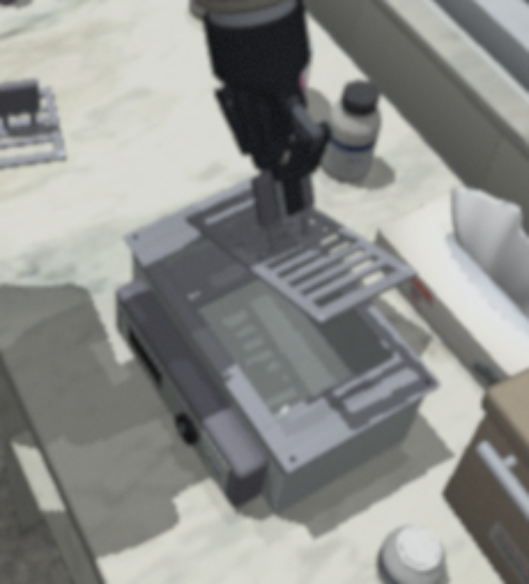

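View pics/t3.png

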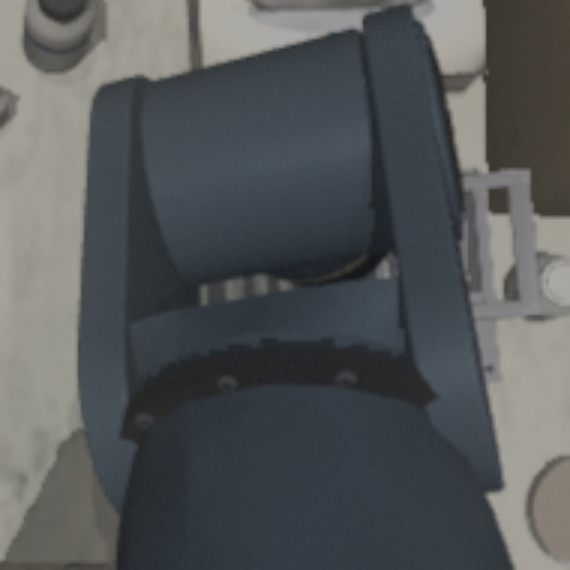

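```bash
cat >> h.py <<'E'
def shelfpt(x,y,z):
    s=sensors.state(); R=Ro.from_rotvec(s['ee_rot']).as_matrix()
    return s['eef_pos']+R@np.array([-x,y,G-z])
def bf(P):
    a=np.radians(BY); by=np.array([np.cos(a),np.sin(a)]); bx=np.array([by[1],-by[0]]); d=P[:2]-B
    return np.array([d@bx,d@by,P[2]])*1000
E
python3 - <<'E'
from h import *
for x,y in [(-.045,-.1),(.045,-.1),(.045,.1),(-.045,.1)]:
    P=shelfpt(x,y,0.005); u,v=proj('scene',P); print(bf(P).round(1),'crop px',round((u-200)*2.3),round((v-130)*2.3))
def rows(a,b,n):
    # a,b=(th,Ly,Lz)
    prev=tcp(*a); out=[]
    for i in range(1,n+1):
        p=tcp(*(np.array(a)+(np.array(b)-np.array(a))*i/n)); 
        out.append([(prev[1].T@(p[0]-prev[0])/.05).round(2).tolist(),(np.degrees(Ro.from_matrix(prev[1].T@p[1]).as_rotvec())/10).round(2).tolist()]); prev=p
    print(a,b);[print(o) for o in (out[0],out[-1])]
rows((25,82,140),(25,82,90),6)
rows((25,82,90),(25,112,70),4)
rows((25,112,70),(14,112,56),6)
rows((14,112,56),(0,110,53),8)
E
```

```text
[-44.7 -97.1 255.5] crop px 319 320
[ 45.3 -97.5 255.5] crop px 418 270
[ 46.   83.8 171.1] crop px 269 178
[-43.9  84.2 171.1] crop px 184 216
(25, 82, 140) (25, 82, 90)
[[0.0, 0.07, 0.15], [0.0, 0.0, 0.0]]
[[0.0, 0.07, 0.15], [0.0, 0.0, 0.0]]
(25, 82, 90) (25, 112, 70)
[[-0.0, 0.18, 0.03], [0.0, 0.0, 0.0]]
[[-0.0, 0.18, 0.03], [0.0, 0.0, 0.0]]
(25, 112, 70) (14, 112, 56)
[[-0.0, -0.01, 0.11], [-0.18, -0.0, -0.0]]
[[0.0, -0.01, 0.11], [-0.18, -0.0, -0.0]]
(14, 112, 56) (0, 110, 53)
[[-0.0, -0.03, 0.07], [-0.17, 0.0, -0.0]]
[[-0.0, -0.03, 0.07], [-0.18, -0.0, -0.0]]
```

Predicted corners match the scene picture to about 2–5 px in the crop (roughly 1–2 px native). Lower the +y end straight down through the mouth.

```bash
python3 -m handwheel '[[[0,0.07,0.16],[0,0,0]],[[0,0.08,0.16],[0,0,0]],[[0,0.07,0.16],[0,0,0]],[[0,0.07,0.15],[0,0,0]],[[0,0.07,0.15],[0,0,0]],[[0,0.07,0.15],[0,0,0]],[[0,0.07,0.15],[0,0,0]],[[0,0.07,0.15],[0,0,0]],[[0,0.07,0.15],[0,0,0]],[[0,0,0],[0,0,0]],[[0,0,0],[0,0,0]]]'
python3 - <<'E'
from h import *
for x,y in [(0,-.1),(-.045,.1),(.045,.1)]: print(bf(shelfpt(x,y,0)).round(1))
need(*tcp(25,112,70))
import cv2
cv2.imwrite('pics/s4.png',cv2.resize(eyes.get_image('scene')[180:384,220:430],None,fx=2.8,fy=2.8))
E
```

```text
t: 9.78
eef_pos: [0.5084, -0.1115, 0.1704]
ee_rot: [-0.079, 3.055, -0.677]
ft_force: [0.7, 0.1, -2.9]
grip_width: 0.0114
[  0.4 -99.4 175.1]
[-43.8  82.   90.5]
[46.2 81.6 90.5]
t 9.775 pos [ 0.5084 -0.1115  0.1704] w 0.0114 F [ 0.7  0.1 -2.9] q [-0.1   0.39  1.86 -0.56  0.9  -1.37]
shift first (x5cm): [0.02 0.72 0.12] then turn (x10deg): [-0.   -0.01 -0.02]
```

View pics/s4.png

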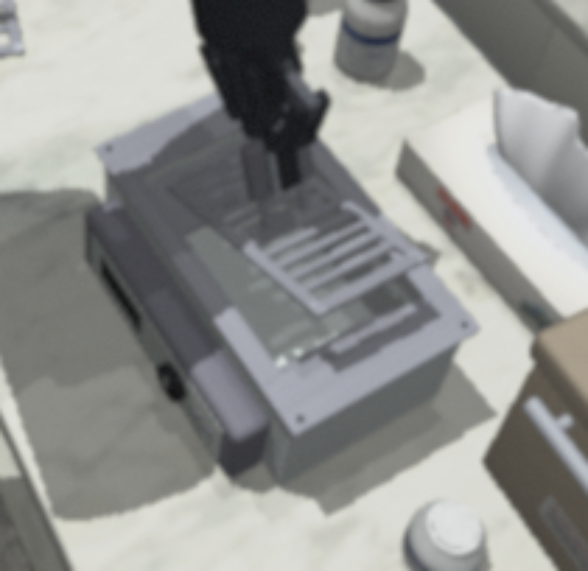

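The low end is inside the mouth with no contact force and the high end is above the -y rim. Slide it under the +y rim.

```bash
python3 -m handwheel '[[[0,0.18,0.03],[0,0,0]],[[0,0.18,0.03],[0,0,0]],[[0,0.18,0.03],[0,0,0]],[[0,0.18,0.03],[0,0,0]],[[0,0,0],[0,0,0]]]'
python3 -m handwheel '[[[0,-0.01,0.11],[-0.18,0,0]],[[0,-0.01,0.11],[-0.18,0,0]],[[0,-0.01,0.11],[-0.18,0,0]],[[0,-0.01,0.11],[-0.18,0,0]],[[0,-0.01,0.11],[-0.19,0,0]],[[0,-0.01,0.11],[-0.19,0,0]],[[0,0,0],[0,0,0]],[[0,0,0],[0,0,0]]]'
python3 - <<'E'
from h import *
for x,y in [(0,-.1),(-.045,.1),(.045,.1)]: print(bf(shelfpt(x,y,0)).round(1))
need(*tcp(14,112,56))
import cv2
cv2.imwrite('pics/s5.png',cv2.resize(eyes.get_image('scene')[180:384,220:430],None,fx=2.8,fy=2.8))
for x,y in [(-.045,-.1),(.045,-.1)]:
    u,v=proj('scene',shelfpt(x,y,.005)); print((u-220)*2.8,(v-180)*2.8)
E
```

```text
t: 10.45
eef_pos: [0.5065, -0.0809, 0.1491]
ee_rot: [-0.081, 3.056, -0.677]
ft_force: [-0.0, -0.5, -2.6]
grip_width: 0.0114
t: 11.45
eef_pos: [0.5075, -0.0958, 0.12]
ee_rot: [-0.081, 3.111, -0.383]
ft_force: [-0.1, -0.2, -3.4]
grip_width: 0.0113
[  0.4 -82.6 104. ]
[-43.8 111.6  55.4]
[ 46.2 111.3  55.4]
t 11.45 pos [ 0.5075 -0.0958  0.12  ] w 0.0113 F [-0.1 -0.2 -3.4] q [-0.16  0.45  1.87 -0.34  0.8  -1.55]
shift first (x5cm): [ 0.02  0.01 -0.01] then turn (x10deg): [-0.   -0.   -0.02]
289.51747959968884 347.1316835825824
394.9513382183627 290.50307587344736
```

View pics/s5.png

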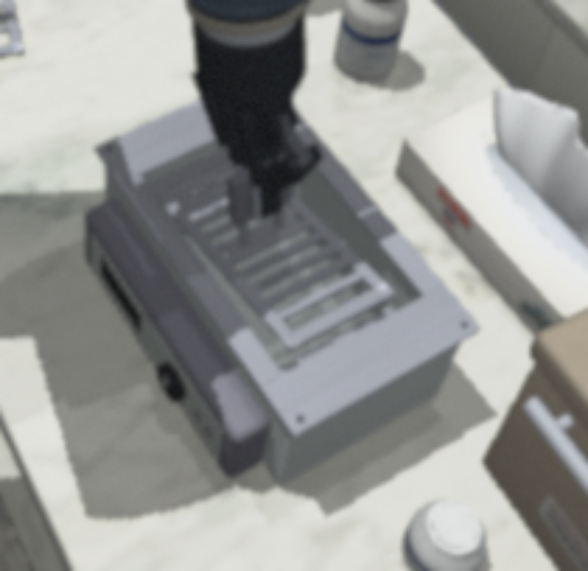

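The high end has now dropped inside the -y rim edge (front corners near (288,342) and (392,288)), clear of it. Level off.

```bash
python3 -m handwheel '[[[0,-0.03,0.07],[-0.17,0,0]],[[0,-0.03,0.07],[-0.17,0,0]],[[0,-0.03,0.07],[-0.18,0,0]],[[0,-0.03,0.07],[-0.18,0,0]],[[0,-0.03,0.07],[-0.17,0,0]],[[0,-0.03,0.07],[-0.17,0,0]],[[0,-0.03,0.07],[-0.18,0,0]],[[0,-0.03,0.07],[-0.18,0,0]],[[0,0,0],[0,0,0]],[[0,0,0],[0,0,0]]]'
python3 - <<'E'
from h import *
for x,y in [(0,-.1),(0,0),(-.045,.1),(.045,.1)]: print(bf(shelfpt(x,y,0)).round(1))
need(*tcp(0,103,50))
E
```

```text
t: 12.75
eef_pos: [0.5083, -0.1113, 0.0939]
ee_rot: [-0.082, 3.14, -0.001]
ft_force: [0.3, -0.4, -2.7]
grip_width: 0.0112
[  0.4 -91.1  52.5]
[ 0.8  8.9 52.4]
[-43.9 109.1  52.3]
[ 46.1 108.8  52.3]
t 12.75 pos [ 0.5083 -0.1113  0.0939] w 0.0112 F [ 0.3 -0.4 -2.7] q [-0.3   0.5   1.85 -0.    0.8  -1.93]
shift first (x5cm): [ 0.02 -0.12  0.05] then turn (x10deg): [-0.01  0.   -0.02]
```

Level and free, 2.4 mm above the ledges. Shift it 6 mm toward the middle, then lower until contact.

```bash
python3 -m handwheel '[[[0,-0.06,0],[0,0,0]],[[0,-0.06,0],[0,0,0]],[[0,0,0.02],[0,0,0]],[[0,0,0.02],[0,0,0]],[[0,0,0],[0,0,0]],[[0,0,0],[0,0,0]]]'
python3 -m handwheel '[[[0,0,0.01],[0,0,0]],[[0,0,0.01],[0,0,0]],[[0,0,0],[0,0,0]],[[0,0,0],[0,0,0]]]'
```

```text
t: 13.5
eef_pos: [0.5085, -0.1174, 0.0917]
ee_rot: [0.082, -3.14, -0.0]
ft_force: [-0.3, -0.5, -2.9]
grip_width: 0.0112
t: 14.0
eef_pos: [0.5086, -0.1174, 0.0914]
ee_rot: [-0.082, 3.14, -0.0]
ft_force: [-4.5, 1.5, 8.0]
grip_width: 0.0109
```

The vertical force went from -2.9 to +8 N: the shelf is on the ledges at the expected height (TCP 0.0914 against 0.0915). Look once, then let go.

```bash
python3 - <<'E'
from h import *
import cv2
cv2.imwrite('pics/s6.png',cv2.resize(eyes.get_image('scene')[180:384,220:430],None,fx=2.8,fy=2.8))
cv2.imwrite('pics/w6.png',eyes.get_image('wrist'))
E
```

```text
(no output)
```

View pics/s6.png

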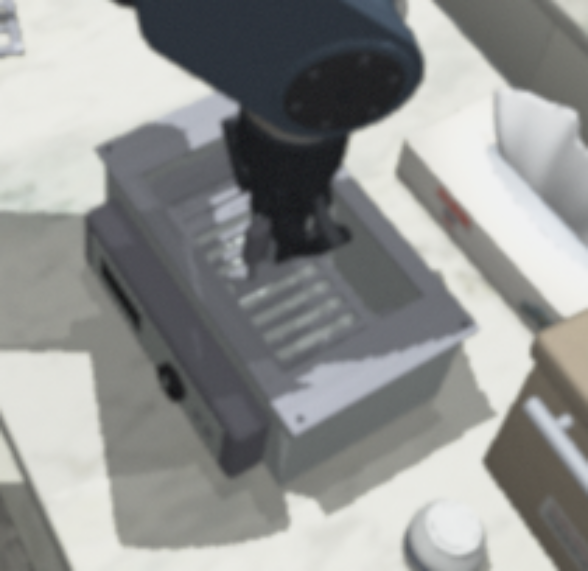

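View pics/w6.png

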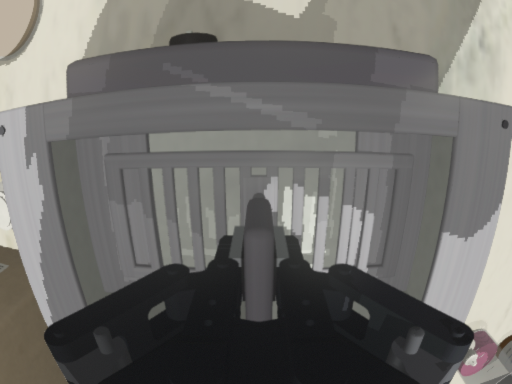

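The wrist view shows the shelf centred and square, both ends over the ledges. Release.

```bash
python3 -m handwheel '[[[0,0,0],[0,0,0]],[[0,0,0],[0,0,0]],[[0,0,0],[0,0,0]],[[0,0,0],[0,0,0]],[[0,0,0],[0,0,0]],[[0,0,0],[0,0,0]],[[0,0,0],[0,0,0]],[[0,0,0],[0,0,0]]]' 0 20
python3 -m handwheel '[[[0,0,-0.1],[0,0,0]],[[0,0,-0.2],[0,0,0]],[[0,0,-0.4],[0,0,0]],[[0,0,-0.6],[0,0,0]],[[0,0,-0.7],[0,0,0]],[[0,0,-0.7],[0,0,0]],[[0,0,-0.7],[0,0,0]],[[0,0,-0.4],[0,0,0]],[[0,0,0],[0,0,0]]]'
python3 -m handwheel '[[[0,0.5,0],[0,0,0]],[[0,0.8,0],[0,0,0]],[[0,0.8,0],[0,0,0]],[[0,0.8,0],[0,0,0]],[[0,0.8,0],[0,0,0]],[[0,0.8,0],[0,0,0]],[[0,0.5,0],[0,0,0]],[[0,0,0],[0,0,0]],[[0,0,0],[0,0,0]]]'
python3 - <<'E'
from h import *
import cv2
s=eyes.get_image('scene');t=eyes.get_image('top')
cv2.imwrite('pics/s7.png',cv2.resize(s[180:384,220:430],None,fx=2.8,fy=2.8))
cv2.imwrite('pics/t7.png',cv2.resize(t[145:255,290:436],None,fx=5,fy=5,interpolation=cv2.INTER_CUBIC));cv2.imwrite('pics/t7f.png',t)
E
```

```text
t: 15.1
eef_pos: [0.5085, -0.1174, 0.0907]
ee_rot: [0.082, -3.141, 0.0]
ft_force: [0.1, 0.1, -0.3]
grip_width: 0.0855
t: 16.23
eef_pos: [0.509, -0.1176, 0.2825]
ee_rot: [-0.082, 3.137, -0.002]
ft_force: [-0.2, -1.0, -0.1]
grip_width: 0.0852
t: 17.35
eef_pos: [0.4954, 0.1316, 0.2802]
ee_rot: [0.082, -3.14, 0.001]
ft_force: [0.1, 0.8, -0.3]
grip_width: 0.0852
```

View pics/s7.png

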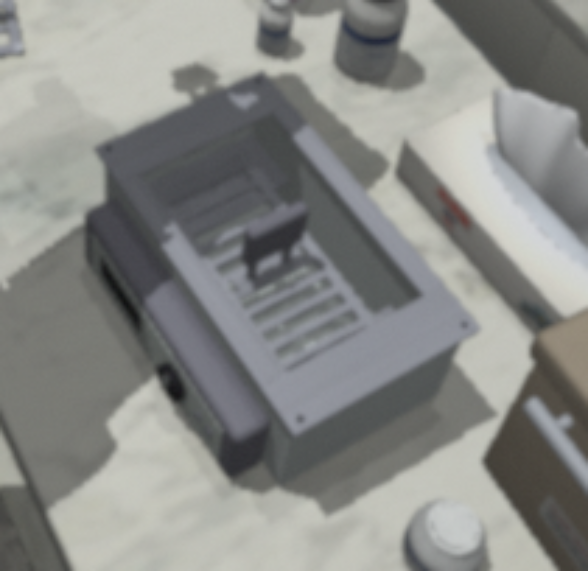

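View pics/t7.png

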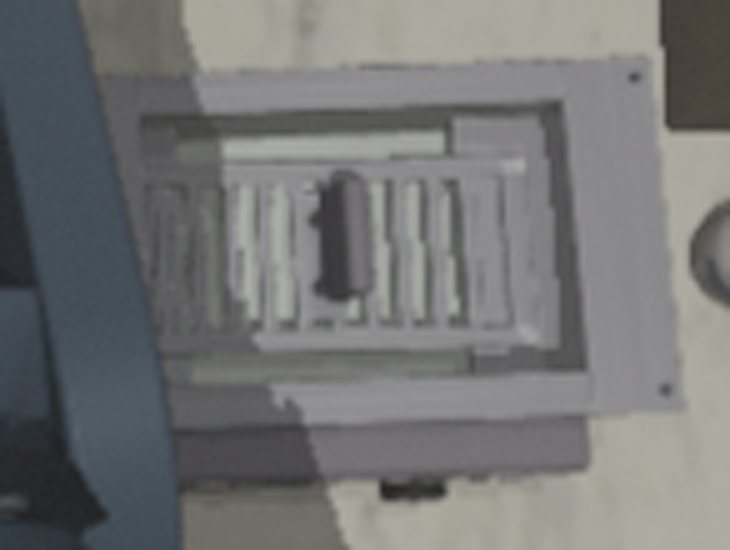

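View pics/t7f.png

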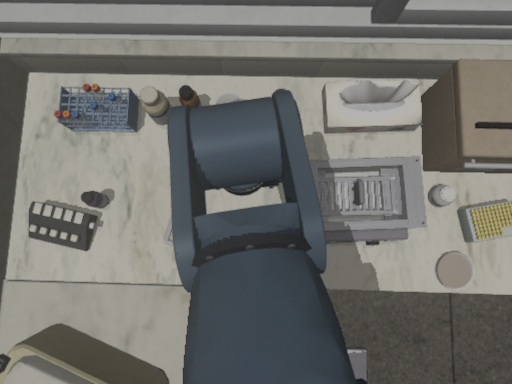

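```bash
python3 - <<'E'
from h import *
k=lambda p,s,ox,oy:[((a+.5)/s-.5+ox,(b+.5)/s-.5+oy) for a,b in p]
print('-y end corners',[bf(p).round(1).tolist() for p in cast('top',k([(524,157),(542,346)],5,290,145),.055)])
print('grip top',[bf(p).round(1).tolist() for p in cast('top',k([(350,173),(362,298)],5,290,145),.125)])
print('grip top scene',[bf(p).round(1).tolist() for p in cast('scene',k([(245,238),(307,208)],2.8,220,180),.125)])
print(sensors.state()['t'],sensors.state()['ft_force'].round(1))
E
```

```text
-y end corners [[46.0, -95.8, 55.0], [-43.5, -96.8, 55.0]]
grip top [[29.1, 6.7, 125.0], [-25.5, 5.3, 125.0]]
grip top scene [[-29.6, -0.4, 125.0], [23.8, -1.1, 125.0]]
17.45 [0.6 0.2 0.1]
```

```bash
python3 -c "
from workcell import ticket
print(ticket.hand_in())"
```

```text
the job is handed in; nothing more can be done
None
```

The longer shelf lies flat on both ledges with its grip up, and the robot has let go. I handed the job in at about 17.5 s of the 45 s; no verdict is reported.

I took it by its grip at 60 N and carried it over the bath. There I tilted it 25°, passed the +y end under the rim, then levelled it and lowered it until the ledges took the weight. Only then did I open the fingers and back the arm away.

**Last checks:**
- **Height:** contact came with the tool at 91.4 mm against 91.5 mm expected for ledge height. The tool dropped less than 1 mm and felt no force on release. In the last picture the -y end measures 89.5 mm wide (90 given) at seated height.
- **Position:** the shelf's middle is about 1 mm across and 4 mm along from the bath's middle, and it is square to the bath within about 1°.
- **Disagreement:** the top and scene cameras differ by about 6 mm on where the grip sits along the bath (+6 and -1 mm). Both are well inside the 25 mm limit.
- **Not seen at the end:** the +y end was in shadow and partly hidden under the rim. The arm hid most of the shorter shelf in the last top view. I never touched it or passed over it low, so I take it not to have moved, but I did not re-measure it.

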